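Put the mate set back in its right places

TASK

The mate things on the balcony cabinet stand on each other's places: put the black cup in the middle of the round wooden coaster, the steel flask in the middle of the black mat, and stack the green tin and the sugar jar in the middle of the blue tile, the one with the wider base underneath and the other centred on top of it. The empty light board is free for parking something meanwhile. Keep everything upright, leave the potted plant and the yellow bowl where they are, and let go of everything at the end.

Things in the scene. Friction and masses are not known exactly. Their poses are not given: they have to be found in the camera images.
- cup: Loose black mate cup with a thin steel ring on its rim, open at the top, round: outer diameter 64 mm from 18 mm height up to the rim at 75 mm (76 mm with the ring), narrowing to 52 mm at the foot; wall 4 mm; about 0.15 kg. Starts on the blue tile. Origin at the centre of its underside, z up.
- flask: Loose steel vacuum flask, round, 175 mm tall: steel body of diameter 64 mm up to 115 mm, a shoulder narrowing to 48 mm at 130 mm, then an orange cap of diameter 46 mm from 130 to 175 mm, fixed firmly to the body; about 0.4 kg. Starts on the round coaster. Origin at the centre of its underside, z up.
- tin: Loose green rectangular yerba tin with a yellow panel on its flat lid: 84 mm (its x) by 62 mm (its y) by 60 mm high; the lid is flat and closed; about 0.25 kg. Starts on the black mat. Origin at the centre of its underside, z up.
- jar: Loose round glass sugar jar with white contents and a closed steel lid: diameter 46 mm, 75 mm tall (glass to 61 mm, lid above it, flat, with a small hinge pin at one side under the lid's edge, reaching 4 mm beyond it); about 0.18 kg. Starts on the bare cabinet top. Origin at the centre of its underside, z up.
- coaster: Fixed round brown wooden coaster, diameter 110 mm, 6 mm thick. Origin at the centre of its underside, z up.
- tile: Fixed square blue ceramic tile, 110 mm by 110 mm, 6 mm thick. Origin at the centre of its underside, z up.
- mat: Fixed square black rubber mat, 110 mm by 110 mm, 6 mm thick. Origin at the centre of its underside, z up.
- board: Fixed square light wooden board, 120 mm by 120 mm, 6 mm thick, empty at the start: a free spot for setting something down meanwhile. Origin at the centre of its underside, z up.
- plant: Loose small succulent in a terracotta pot, pot diameter 68 mm at its rim, 90 mm tall with its leaves. A bystander. Origin at the centre of its underside, z up.
- bowl: Loose yellow bowl, diameter 84 mm, 35 mm tall, empty. A bystander. Origin at the centre of its underside, z up.
Not all that is in view belongs to the job. Leave any purple look-alike of the jar alone.

How it is judged (in metres and radians):
At the end, for the whole second after the job is handed in: The cup stands upright on the coaster, the flask on the mat and the tin on the tile, each centre within 15 mm of its mat's centre; the jar stands upright on the tin's lid, within 10 mm of the tin's centre; all are at rest (horizontal distance between cup and coaster below 0.015 m and z of cup in the frame of coaster between 0.001 and 0.011 m and angle between each of cup, flask, tin, jar's own z axis and vertical below 0.1 rad and linear speed of each of cup, flask, tin, jar below 0.02 m/s and angular speed of each of cup, flask, tin, jar below 0.2 rad/s and horizontal distance between flask and mat below 0.015 m and z of flask in the frame of mat between 0.001 and 0.011 m and horizontal distance between tin and tile below 0.015 m and z of tin in the frame of tile between 0.001 and 0.011 m and horizontal distance between jar and tin below 0.01 m and z of jar in the frame of tin between 0.055 and 0.065 m); the robot touches nothing.
It fails at once if the potted plant is moved by more than 20 mm or tipped (distance of plant from where it was at the start of the episode above 0.02 m or angle between plant's own z axis and vertical above 0.3 rad).
It fails at once if the yellow bowl is moved by more than 20 mm or tipped (distance of bowl from where it was at the start of the episode above 0.02 m or angle between bowl's own z axis and vertical above 0.3 rad).
It fails at once if the cup, flask, tin or jar is tipped over (angle between any of cup, flask, tin, jar's own z axis and vertical above 0.6 rad).
It also fails if it takes over 128 s, if anything falls off the work surface, if the arm or the gripper's body presses on something with over 40 N, if the wrist force passes 120 N, or if a joint passes its speed limit or range.

ROBOT

A 6-joint arm with a two-finger parallel gripper is mounted at the origin on the work surface. World frame = base frame: x ahead of the robot, y to its left, z up, the work surface at z = 0. Lengths are in mm, angles in rad, forces in N, time in s.
With the tool pointing down it reaches from about 400 to 925 mm from the base axis. Payload 12.5 kg.
Tool frame: the origin (TCP) lies where the fingers leave the gripper's body, on its centre line; the fingertips stand 78 mm ahead of it and the grasp point (between the pads) lies 59 mm ahead of it; z points along the fingers, y is the direction in which the jaws open and shut (so a half turn about z gives the same grasp; the last joint's range is limited). The gripper opens to 95 mm and grips with 3 to 60 N. Pads are 20 mm wide; open, the fingers measure 119 mm over their backs; the gripper's body (75 mm by 180 mm) begins 59 mm behind the grasp point.
Start: joints at [-1.234, 0.491, 1.559, -0, 1.092, -0.106], TCP at [267.816, -564.723, 292.261] pointing down, gripper open.
Joint ranges: [-3.1, 3.1], [-0.84, 2.19], [0.05, 2.79], [-1.13, 4.28], [0.06, 2.93], [-2.69, 2.69]. Speed limits (rad/s): [2.22, 2.22, 2.79, 3.14, 3.14, 3.14].

INTERFACE

Orientations are given as [roll, pitch, yaw] about the fixed x, y, z axes, in that order (R = Rz(yaw) Ry(pitch) Rx(roll)).
In Python, from cell import env, viewer, ticket, search_frame gives the robot as it stands.
- The arm moves only by the shell command python3 -m inch 'ROWS'. ROWS is a JSON object of lists of equal length, an entry for each row: "hand": the opening, from 0 (shut) to 1 (fully open); "delta_pos": the shift along the tool's x, y, z in cm, a list of three; "turn": the turn about the tool's z in rad. A call has 1 to 20 rows; each row shifts and turns the commanded pose from where the row before left it, along the tool's axes as they then stand; what a row does not reach is not made up. A row lasts 1/10 s, in which the tool goes at most 50 mm and 8.59 degrees, less where a joint would pass 70% of its speed; a pose out of reach is approached as far as the arm can. A call is refused whole if a number of a shift passes 5 or a number of a turn 0.15, either way. A call with a gripper value outside its range is refused whole. The fingers move at their own pace and stop on an object; the grip force is fixed at half the most. Time passes only in rows, so rows that do not move let the fingers close. It gives the time, the measured TCP pose, the force and the opening at its end, in the units of the state.
- env.state(): the state, without advancing time (a new reading comes with each control period).
- viewer.read_camera(name): name is "side" or "top" or "wrist"; returns (picture, depth): 384x512x3 uint8, blue, green, red; 384x512 float32, mm along the optical axis (not along the pixel's ray), 0 where there is no reading.
- viewer.get_calibration(name): a dict with "fx", "fy", "cx", "cy" (pixels), "T" (4x4, takes a point from camera to world coordinates). Camera axes: x right, y down, z forward; pixel columns grow to the right and rows downward; lengths in mm; the calibration is good to about 2 mm. The wrist camera is an equidistant fisheye: a pixel r from the principal point sees the ray r / f radians off the axis. A picture is of the moment at which its call begins: read the wrist's pose just before it. get_calibration takes no time and is no camera call; for the wrist camera it gives the pose at the moment of the call.
- ticket.job_done(): hands the job in, once; it reports no verdict.
Trained networks look in the newest picture that a camera, given by its name, has taken for a name from the list of things; names that differ only in an ending like _2 or _b are one class to them, and where a whole thing is asked for, a point or a joint stands for the part that bears it (a point fixed in the world has none). Each returns a list of dicts, best first, with "p" (0 to 1); they miss things now and then, are a little off and sometimes report something else, mostly with a low value. They report only what shows in the picture. A call takes as long as a camera call. They do not tell look-alikes from the thing itself.
- search_frame(camera, label): "centre" ([column, row] in pixels, amid what is visible of it).
The state is a dict: "t": time; "joints": joint angles; "qvel": joint speeds; "tau": joint torques, N m; "eef_pos": TCP position; "tcp_rot": TCP orientation; "ft_force": force on the tool from outside, world axes, zero at the start; "moment": the same for the moment, N m; "opening": opening from 0.0 (shut) to 1.0 (fully open).
Only numpy, scipy, OpenCV 4.12 (cv2) and the standard library are available. Lean on these libraries where they do the work, as an engineer would, in place of code of your own. Each camera call takes 0.05 s, during which the arm holds its last target.

## Working session

There is one attempt and no reset: what is moved stays moved. The work goes in short steps, Python scripts to look and compute and a shell command to move; the robot and the scene stay as the last step left them, time stands still between calls to the robot, and variables do not carry over. Pictures are saved under pics/ and viewed, and the job is handed in when it is done.

```bash
ls; mkdir -p pics; python3 - <<'E'
from cell import env, viewer, ticket, search_frame
import cv2,numpy as np
print(env.state())
for n in ["top","side","wrist"]:
    p,d=viewer.read_camera(n); cv2.imwrite(f"pics/{n}0.png",p); np.save(f"pics/{n}0.npy",d)
    c=viewer.get_calibration(n); print(n,c)
E
```

```text
pics
{'t': 0.0, 'joints': array([-1.23356722e+00,  4.91564069e-01,  1.55948280e+00, -4.03957141e-05,
        1.09167212e+00, -1.05595076e-01]), 'qvel': array([ 0.00034302,  0.00071479, -0.00035962, -0.00038977, -0.00148224,
        0.00012533]), 'tau': array([-1.60265372e-04, -6.12641501e+01, -2.58186615e+01,  6.93508959e-02,
        4.82740975e-02, -3.68672738e-05]), 'eef_pos': array([ 267.76956953, -564.54933365,  291.64740853]), 'tcp_rot': array([-3.14046881e+00, -8.30882132e-05,  4.42842781e-01]), 'ft_force': array([0.14358985, 0.67451108, 0.1003049 ]), 'moment': array([-0.002828  ,  0.04418984,  0.01902471]), 'opening': 0.9964742016759686}
top {'fx': 397.8474940009015, 'fy': 397.8474940009015, 'cx': 261.1359676544214, 'cy': 188.6763295751186, 'T': array([[ 2.81589743e-02, -9.96361004e-01,  8.04476366e-02,
         4.82383308e+02],
       [-9.99164557e-01, -3.04399445e-02, -2.72689749e-02,
         1.90233758e+01],
       [ 2.96185648e-02, -7.96125609e-02, -9.96385759e-01,
         1.05245265e+03],
       [ 0.00000000e+00,  0.00000000e+00,  0.00000000e+00,
         1.00000000e+00
[... 215 characters left out ...]
.01732793e-01,  5.37586772e-01, -8.18721163e-01,
         8.86872707e+02],
       [-1.78978077e-02, -8.37790676e-01, -5.45698133e-01,
         6.40189075e+02],
       [ 0.00000000e+00,  0.00000000e+00,  0.00000000e+00,
         1.00000000e+00]])}
wrist {'fx': 297.3186396354542, 'fy': 297.3186396354542, 'cx': 254.73198290326587, 'cy': 191.411084393442, 'T': array([[ 4.28462215e-01, -8.77031958e-01, -2.17336319e-01,
         3.28852035e+02],
       [-9.03559228e-01, -4.16128340e-01, -1.02068238e-01,
        -5.36845434e+02],
       [-9.22695204e-04,  2.40108620e-01, -9.70745589e-01,
         3.85328942e+02],
       [ 0.00000000e+00,  0.00000000e+00,  0.00000000e+00,
         1.00000000e+00]])}
```

View pics/top0.png

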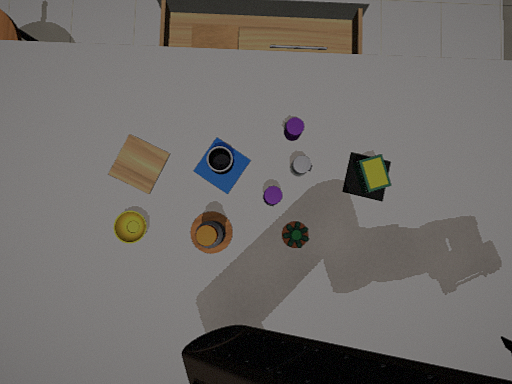

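View pics/side0.png

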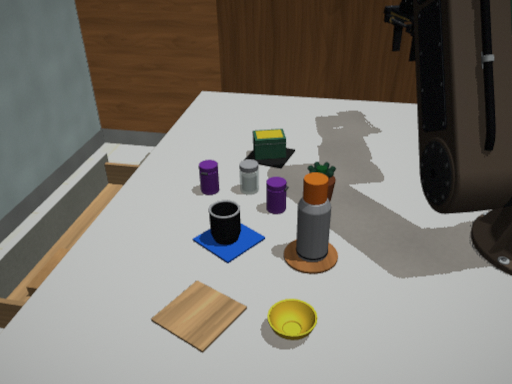

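View pics/wrist0.png

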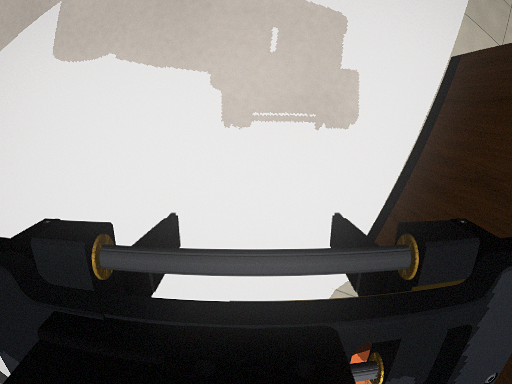

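The top view shows the board at about (139,163), the tile with the cup at (220,160), and the coaster with the flask at (208,234). The mat with the tin is at (370,175), the jar at (302,164), purple look-alikes at (294,128) and (273,196), the plant at (295,235) and the bowl at (130,226). Next I turn these into positions.

```bash
cat > h.py <<'E'
from cell import env, viewer, ticket, search_frame
import cv2,numpy as np
def cloud(cam,d):
    c=viewer.get_calibration(cam); v,u=np.mgrid[0:384,0:512].astype(float)
    P=np.stack([(u-c['cx'])/c['fx']*d,(v-c['cy'])/c['fy']*d,d],-1)
    return P@c['T'][:3,:3].T+c['T'][:3,3]
def comp(mask,minn=15):
    n,l,s,ct=cv2.connectedComponentsWithStats(mask.astype(np.uint8))
    return [(l==i) for i in np.argsort(-s[:,4]) if i and s[i,4]>=minn]
E
python3 - <<'E'
from h import *
for cam in["top","side"]:
    p,d=viewer.read_camera(cam); 
    for l in "cup flask tin jar coaster tile mat board plant bowl".split():
        r=search_frame(cam,l); print(cam,l,[(np.round(x['centre']).tolist(),round(x['p'],2)) for x in r[:4]])
    X=cloud(cam,d)
    np.save(f"pics/{cam}X.npy",X); np.save(f"pics/{cam}P.npy",p)
    print("table z",np.median(X[100:110,60:120,2]) if cam=="top" else X[350,150:400:50])
X=np.load("pics/topX.npy");p=np.load("pics/topP.npy")
z=X[...,2]
m=(z>12)&(X[...,0]>380)&(X[...,0]<900)&(X[...,1]>-450)&(X[...,1]<500)&(z<250)
for c in comp(m):
    zz=z[c];top=zz>np.percentile(zz,97)-6
    q=X[c][top]
    (cx,cy),r=cv2.minEnclosingCircle(q[:,:2].astype(np.float32))
    vu=np.argwhere(c).mean(0)
    print("px",vu[::-1].round(),c.sum(),"top z",np.percentile(zz,97).round(),"centroid",q.mean(0).round(1),"circ",round(cx,1),round(cy,1),round(r,1),"rect",cv2.minAreaRect(q[:,:2].astype(np.float32)))
hsv=cv2.cvtColor(p,cv2.COLOR_BGR2HSV)
m=(z>2)&(z<12)&(X[...,0]>380)&(X[...,0]<900)&(X[...,1]>-450)&(X[...,1]<500)
for c in comp(m,60):
    q=X[c][:,:2].astype(np.float32)
    print("flat",np.argwhere(c).mean(0)[::-1].round(),c.sum(),z[c].mean().round(1),"rect",cv2.minAreaRect(q),"circ",cv2.minEnclosingCircle(q))
E
```

```text
top cup [([222.0, 176.0], 0.7), ([216.0, 159.0], 0.67)]
top flask [([210.0, 232.0], 0.84)]
top tin [([372.0, 173.0], 0.83)]
top jar [([293.0, 127.0], 0.94), ([272.0, 194.0], 0.83), ([301.0, 166.0], 0.69), ([358.0, 184.0], 0.47)]
top coaster [([214.0, 221.0], 0.84)]
top tile []
top mat [([358.0, 183.0], 0.8)]
top board [([142.0, 165.0], 0.66)]
top plant [([294.0, 235.0], 0.88)]
top bowl [([131.0, 227.0], 0.77)]
table z -0.09313306025239854
side cup [([224.0, 221.0], 0.78)]
side flask [([313.0, 219.0], 0.83)]
side tin [([271.0, 146.0], 0.78), ([308.0, 263.0], 0.25)]
side jar [([249.0, 176.0], 0.98), ([210.0, 178.0], 0.85), ([278.0, 192.0], 0.69)]
side coaster [([307.0, 263.0], 0.75)]
side tile [([232.0, 242.0], 0.72)]
side mat [([276.0, 159.0], 0.8), ([224.0, 219.0], 0.37)]
side board [([197.0, 312.0], 0.78)]
side plant [([328.0, 169.0], 0.78), ([293.0, 318.0], 0.73), ([305.0, 262.0], 0.56)]
side bowl [([293.0, 321.0], 0.88), ([305.0, 261.0], 0.57)]
table z [[ 6.80647640e+02  4.04144728e+02  3.05657039e-01]
 [ 5.98437735e+02  3.92396535e+02  4.97316158e+00]
 [ 5.19942092e+02  3.7226698
[... 2116 characters left out ...]
11.72846221923828), 27.66012954711914) circ ((451.7284851074219, 120.4327621459961), 61.149593353271484)
flat [359. 180.] 705 5.8 rect ((609.2894897460938, -288.6046447753906), (112.46470642089844, 120.91160583496094), 79.49957275390625) circ ((606.4097290039062, -284.4564514160156), 76.02204132080078)
flat [132. 226.] 269 7.7 rect ((458.40997314453125, 320.29144287109375), (48.92706298828125, 49.196712493896484), 1.9761970043182373) circ ((457.09088134765625, 319.8685302734375), 27.348073959350586)
flat [221. 161.] 132 10.6 rect ((635.0413818359375, 98.33634185791016), (40.1113166809082, 42.25310516357422), 2.8119449615478516) circ ((635.8673095703125, 98.47015380859375), 23.13252830505371)
```

```bash
cat > fit.py <<'E'
from h import *
from scipy.optimize import minimize
def plane(cam,z0):
    c=viewer.get_calibration(cam); v,u=np.mgrid[0:384,0:512].astype(float)
    R=np.stack([(u-c['cx'])/c['fx'],(v-c['cy'])/c['fy'],np.ones_like(u)],-1)@c['T'][:3,:3].T
    t=c['T'][:3,3]; s=(z0-t[2])/R[...,2]; return R*s[...,None]+t
def fit(W,ins,unk,c0,size,kind):
    near=(np.hypot(W[...,0]-c0[0],W[...,1]-c0[1])<120)&~unk
    P=W[near][:,:2]; I=ins[near].astype(float)
    def f(a):
        q=P-a[:2]
        if kind=='circ': sd=size/2-np.hypot(*q.T)
        else:
            cs,sn=np.cos(a[2]),np.sin(a[2]); x=q@[cs,sn]; y=q@[-sn,cs]
            sd=size/2-np.maximum(abs(x),abs(y))
        return ((1/(1+np.exp(-sd/1.0))-I)**2).sum()
    best=None
    for th in ([0] if kind=='circ' else np.linspace(0,1.57,10)):
        r=minimize(f,[*c0,th],method='Nelder-Mead',options=dict(initial_simplex=[[c0[0],c0[1],th],[c0[0]+8,c0[1],th],[c0[0],c0[1]+8,th],[c0[0],c0[1],th+.2]],xatol=.02,fatol=.01,maxiter=2000))
        if best is None or r.fun<best.fun: best=r
    return best.x.round(2).tolist(),round(best.fun,1),int(I.sum())
def masks(cam,X,p):
    z=X[...,2]
    hsv=cv2.cvtColor(p,cv2.COLOR_BGR2HSV).astype(int)
    tall=cv2.dilate((z>11).astype(np.uint8),np.ones((3,3)))>0
    H,S,V=hsv[...,0],hsv[...,1],hsv[...,2]
    return dict(tile=(H>105)&(H<125)&(S>150),mat=(V<60),coaster=(H<20)&(S>130)&(V>40),board=(H<30)&(S>60)&(V>80)),tall
E
python3 - <<'E'
from fit import *
for cam in ["top","side"]:
    X=np.load(f"pics/{cam}X.npy");p=np.load(f"pics/{cam}P.npy")
    M,tall=masks(cam,X,p); W=plane(cam,6)
    for n,c0,s,k in [("tile",(630,97),110,'sq'),("mat",(608,-288),110,'sq'),("coaster",(452,116),110,'circ'),("board",(622,315),120,'sq')]:
        print(cam,n,fit(W,M[n],tall,c0,s,k))
E
```

```text
top tile ([626.39, 96.43, 1.01], np.float64(68.2), 866)
top mat ([609.03, -288.97, 1.37], np.float64(18.2), 560)
top coaster ([449.62, 117.98, 0.06], np.float64(41.0), 555)
top board ([623.69, 313.69, -0.43], np.float64(26.4), 1957)
side tile ([625.9, 98.85, 1.0], np.float64(18.6), 965)
side mat ([608.79, -283.22, 1.38], np.float64(7.4), 274)
side coaster ([449.69, 120.84, 0.01], np.float64(29.9), 749)
side board ([623.43, 315.49, 1.15], np.float64(54.6), 3415)
```

```bash
cat >> h.py <<'E'
def to(x,y,z,yaw=None):
    """remaining shift in cm along present tool axes (TCP to x,y,z)"""
    s=env.state(); from scipy.spatial.transform import Rotation as Ro
    R=Ro.from_euler('xyz',s['tcp_rot']).as_matrix()
    d=R.T@(np.array([x,y,z])-s['eef_pos'])/10
    print("t",round(s['t'],2),"pos",s['eef_pos'].round(1),"rot",s['tcp_rot'].round(3),"F",s['ft_force'].round(1),"op",round(s['opening'],3),"shift cm",d.round(2), "" if yaw is None else ("turn",round(s['tcp_rot'][2]-yaw,3)))
E
python3 -m inch '{"hand":[1,1],"delta_pos":[[0,0,0],[0,0,0]],"turn":[0.131,0]}'; python3 -c "
from h import *
to(632.5,96.5,200,.312)"
```

```text
t: 1.45
eef_pos: [267.8, -564.8, 292.3]
tcp_rot: [3.141, 0.0, 0.31]
ft_force: [-0.4, -0.0, -0.3]
opening: 0.998
t 1.45 pos [ 267.8 -564.8  292.3] rot [3.141 0.    0.31 ] F [-0.4 -0.  -0.3] op 0.998 shift cm [ 54.88 -51.87   9.22] ('turn', np.float64(-0.002))
```

```bash
python3 -m inch '{"hand":[1,1,1,1,1,1,1,1,1,1,1,1,1,1,1,1,1,1,1,1],"delta_pos":[[2.74,-2.6,0],[2.74,-2.6,0],[2.74,-2.6,0],[2.74,-2.6,0],[2.74,-2.6,0],[2.74,-2.6,0],[2.74,-2.6,0],[2.74,-2.6,0],[2.74,-2.6,0],[2.74,-2.6,0],[2.74,-2.6,0],[2.74,-2.6,0],[2.74,-2.6,0],[2.74,-2.6,0],[2.74,-2.6,0],[2.74,-2.6,0],[2.74,-2.6,0],[2.74,-2.6,0],[2.74,-2.6,0],[2.74,-2.6,0]],"turn":[0,0,0,0,0,0,0,0,0,0,0,0,0,0,0,0,0,0,0,0]}'; python3 -c "
from h import *
to(632.5,96.5,200,.312)"
```

```text
t: 3.45
eef_pos: [630.5, 99.9, 292.3]
tcp_rot: [3.141, -0.0, 0.316]
ft_force: [0.5, -0.8, -0.7]
opening: 1.0
t 3.45 pos [630.5  99.9 292.3] rot [ 3.141 -0.     0.316] F [ 0.5 -0.8 -0.7] op 1.0 shift cm [0.09 0.38 9.23] ('turn', np.float64(0.004))
```

```bash
python3 -m inch '{"hand":[1,1,1,1],"delta_pos":[[0.1,0,2.5],[0,0,3],[0,0,3],[0,0,0]],"turn":[0,0,0,0]}'; python3 -c "
from h import *
to(632.5,96.5,115,.312)
for n in ['wrist','top','side']:
    p,d=viewer.read_camera(n); cv2.imwrite(f'pics/{n}1.png',p)
"
```

```text
t: 3.85
eef_pos: [629.5, 98.6, 203.7]
tcp_rot: [-3.14, 0.006, 0.315]
ft_force: [-0.5, -0.9, 0.2]
opening: 0.998
t 3.85 pos [629.5  98.6 203.7] rot [-3.14   0.006  0.315] F [-0.5 -0.9  0.2] op 0.998 shift cm [0.27 0.31 8.86] ('turn', np.float64(0.003))
```

View pics/wrist1.png

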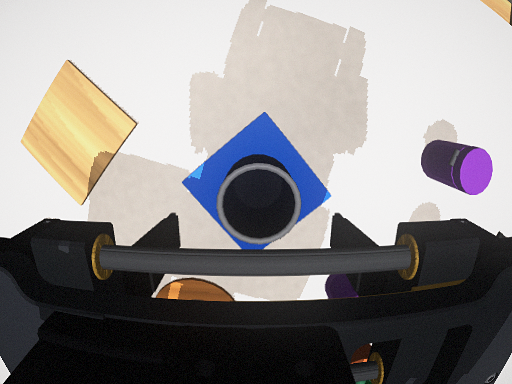

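View pics/side1.png

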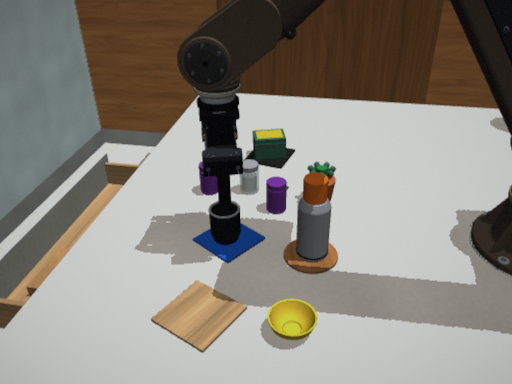

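The wrist view shows the cup's rim centred at (259,203), midway between the fingers at 178 and 332. Descending and grasping.

```bash
python3 -m inch '{"hand":[1,1,1,1,1,0,0,0,0,0,0],"delta_pos":[[0.2,0.2,2],[0.07,0.1,2],[0,0,2],[0,0,2],[0,0,0.8],[0,0,0],[0,0,0],[0,0,0],[0,0,0],[0,0,0],[0,0,0]],"turn":[0,0,0,0,0,0,0,0,0,0,0]}'; python3 -c "
from h import *
to(623.6,314.5,121,.312)"
```

```text
t: 5.1
eef_pos: [634.6, 96.7, 120.0]
tcp_rot: [3.141, -0.001, 0.312]
ft_force: [-0.6, 0.4, 5.3]
opening: 0.674
t 5.1 pos [634.6  96.7 120. ] rot [ 3.141e+00 -1.000e-03  3.120e-01] F [-0.6  0.4  5.3] op 0.674 shift cm [  5.64 -21.07  -0.1 ] ('turn', np.float64(-0.0))
```

```bash
python3 -m inch '{"hand":[0,0,0,0,0,0,0,0,0,0,0,0,0],"delta_pos":[[0,0,-1],[0,0,-2],[0,0,-3],[0.8,-3,0],[0.8,-3,0],[0.8,-3,0],[0.8,-3,0],[0.8,-3,0],[0.8,-3,0],[0.84,-3.05,0],[0,0,1],[0,0,0],[0,0,0]],"turn":[0,0,0,0,0,0,0,0,0,0,0,0,0]}'; python3 -c "
from h import *
to(623.6,314.5,121,.312)
for n in ['wrist','side']:
    p,d=viewer.read_camera(n); cv2.imwrite(f'pics/{n}2.png',p)
"
```

```text
t: 6.4
eef_pos: [623.4, 313.3, 169.0]
tcp_rot: [3.141, 0.001, 0.311]
ft_force: [0.4, 0.2, -1.3]
opening: 0.673
t 6.4 pos [623.4 313.3 169. ] rot [3.141e+00 1.000e-03 3.110e-01] F [ 0.4  0.2 -1.3] op 0.673 shift cm [ 0.06 -0.11  4.8 ] ('turn', np.float64(-0.001))
```

View pics/side2.png

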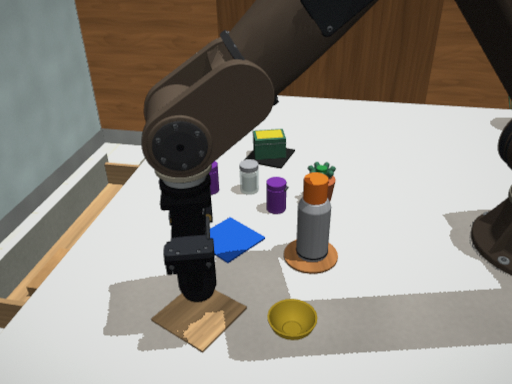

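The cup hangs upright over the board. Lowering it.

```bash
python3 -m inch '{"hand":[0,0,0,0,0,0],"delta_pos":[[0,0,1.5],[0,0,1.5],[0,0,1],[0,0,0.5],[0,0,0.3],[0,0,0]],"turn":[0,0,0,0,0,0]}'
```

```text
t: 7.1
eef_pos: [623.5, 314.2, 120.9]
tcp_rot: [3.141, 0.0, 0.312]
ft_force: [0.3, 0.9, -1.7]
opening: 0.675
```

```bash
python3 -m inch '{"hand":[0,0],"delta_pos":[[0,0,0.1],[0,0,0]],"turn":[0,0]}'; python3 -m inch '{"hand":[1,1,1,1,1,1,1,1],"delta_pos":[[0,0,0],[0,0,0],[0,0,0],[0,0,0],[0,0,-1.5],[0,0,-3],[0,0,-4],[0,0,0]],"turn":[0,0,0,0,0,0,0,0]}'; python3 - <<'E'
from fit import *
to(611.8,-293.6,204,.312)
p,d=viewer.read_camera("side"); cv2.imwrite('pics/side3.png',p)
X=cloud("side",d);M,tall=masks("side",X,p); W=plane("side",6)
print("tile side",fit(W,M["tile"],tall,(626,97),110,'sq'))
p,d=viewer.read_camera("top"); X=cloud("top",d);M,tall=masks("top",X,p)
print("tile top",fit(plane("top",6),M["tile"],tall,(626,97),110,'sq'))
cv2.imwrite('pics/top3.png',p)
E
```

```text
t: 7.3
eef_pos: [623.5, 314.3, 120.5]
tcp_rot: [3.142, -0.001, 0.312]
ft_force: [-0.5, 0.4, -1.6]
opening: 0.672
t: 8.1
eef_pos: [625.0, 314.9, 212.0]
tcp_rot: [-3.141, -0.009, 0.312]
ft_force: [0.4, 0.2, 0.6]
opening: 0.998
t 8.1 pos [625.  314.9 212. ] rot [-3.141 -0.009  0.312] F [0.4 0.2 0.6] op 0.998 shift cm [-19.93  57.51   0.59] ('turn', np.float64(-0.0))
tile side ([625.87, 98.87, 1.0], np.float64(17.2), 1327)
tile top ([626.39, 96.63, 1.0], np.float64(62.4), 1511)
```

View pics/top3.png

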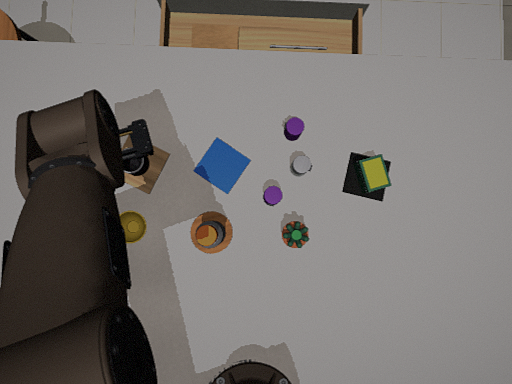

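View pics/side3.png

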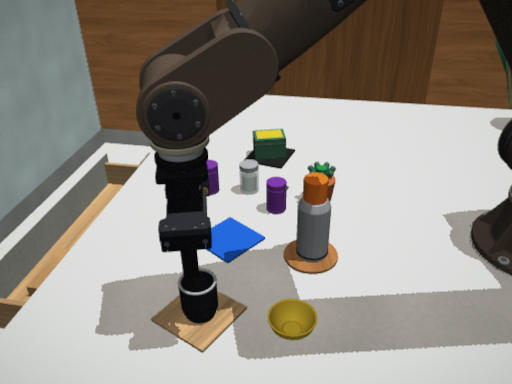

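```bash
python3 -m inch '{"hand":[1,1,1,1,1,1,1,1,1,1,1,1,1,1,1,1,1],"delta_pos":[[-1.33,3.83,0],[-1.33,3.83,0],[-1.33,3.83,0],[-1.33,3.83,0],[-1.33,3.83,0],[-1.33,3.83,0],[-1.33,3.83,0],[-1.33,3.83,0],[-1.33,3.83,0],[-1.33,3.83,0],[-1.33,3.83,0],[-1.33,3.83,0],[-1.33,3.83,0],[-1.33,3.83,0],[-1.33,3.83,0],[0,0,0],[0,0,0]],"turn":[0,0,0,0,0,0,0,0,0,0,0,0,0,0,0,0,0]}'; python3 - <<'E'
from h import *
to(611.8,-293.6,103,.312)
p,d=viewer.read_camera("wrist"); cv2.imwrite('pics/wrist4.png',p)
E
```

```text
t: 9.9
eef_pos: [609.1, -294.2, 204.1]
tcp_rot: [-3.14, 0.001, 0.31]
ft_force: [0.1, 0.5, -0.4]
opening: 1.003
t 9.9 pos [ 609.1 -294.2  204.1] rot [-3.14e+00  1.00e-03  3.10e-01] F [ 0.1  0.5 -0.4] op 1.003 shift cm [ 0.28  0.04 10.11] ('turn', np.float64(-0.002))
```

View pics/wrist4.png

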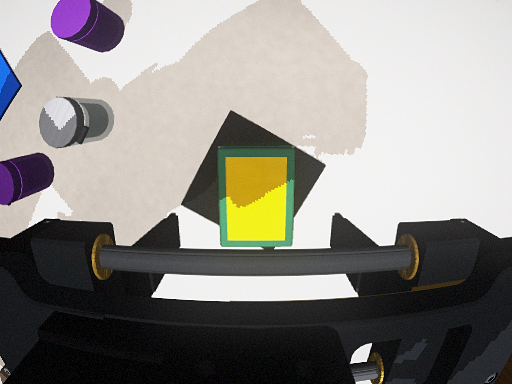

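The wrist view shows the tin centred at (256,196), square to the jaws. Descending and gripping.

```bash
python3 -m inch '{"hand":[1,1,1,1,1,1,0,0,0,0,0,0,0],"delta_pos":[[0.28,0.04,2],[0,0,2],[0,0,2],[0,0,2],[0,0,2.1],[0,0,0],[0,0,0],[0,0,0],[0,0,0],[0,0,0],[0,0,0],[0,0,0],[0,0,0]],"turn":[0,0,0,0,0,0,0,0,0,0,0,0,0]}'; python3 -m inch '{"hand":[0,0,0,0,0,0,0],"delta_pos":[[0,0,-1],[0,0,-2],[0,0,-4],[0,0,-4],[0,0,0],[0,0,0],[0,0,0]],"turn":[0,0,0,0,0,0,0]}';python3 - <<'E'
from h import *
to(626.1,97.5,210,.312)
p,d=viewer.read_camera("side"); cv2.imwrite('pics/side5.png',p)
p,d=viewer.read_camera("wrist"); cv2.imwrite('pics/wrist5.png',p)
E
```

```text
t: 11.25
eef_pos: [612.7, -293.4, 104.9]
tcp_rot: [3.141, -0.001, 0.312]
ft_force: [-1.1, 0.5, 6.6]
opening: 0.653
t: 11.95
eef_pos: [612.1, -293.0, 213.0]
tcp_rot: [-3.14, 0.001, 0.312]
ft_force: [-0.4, -0.1, -2.4]
opening: 0.648
t 11.95 pos [ 612.1 -293.   213. ] rot [-3.14e+00  1.00e-03  3.12e-01] F [-0.4 -0.1 -2.4] op 0.648 shift cm [ 13.31 -36.74   0.34] ('turn', np.float64(-0.0))
```

View pics/wrist5.png

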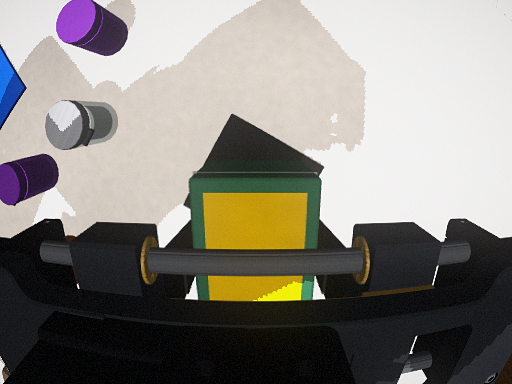

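View pics/side5.png

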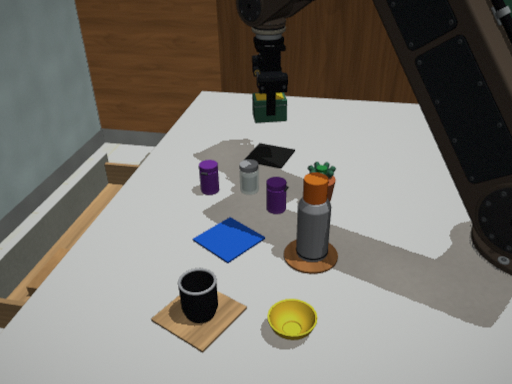

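```bash
python3 -m inch '{"hand":[0,0,0,0,0,0,0,0,0,0,0,0,0,0],"delta_pos":[[1.11,-3.06,0],[1.11,-3.06,0],[1.11,-3.06,0],[1.11,-3.06,0],[1.11,-3.06,0],[1.11,-3.06,0],[1.11,-3.06,0],[1.11,-3.06,0],[1.11,-3.06,0],[1.11,-3.06,0],[1.11,-3.06,0],[1.11,-3.06,0],[0,0,0],[0,0,0]],"turn":[0,0,0,0,0,0,0,0,0,0,0,0,0,0]}'; python3 - <<'E'
from fit import *
to(626.1,97.5,105,.312)
for cam in ["side","top"]:
    p,d=viewer.read_camera(cam); cv2.imwrite(f'pics/{cam}6.png',p)
    X=cloud(cam,d);M,tall=masks(cam,X,p); print(cam,"mat",fit(plane(cam,6),M["mat"],tall,(609,-287),110,'sq'))
E
```

```text
t: 13.45
eef_pos: [626.4, 97.5, 213.3]
tcp_rot: [-3.141, 0.002, 0.313]
ft_force: [0.0, 0.6, -2.1]
opening: 0.649
t 13.45 pos [626.4  97.5 213.3] rot [-3.141e+00  2.000e-03  3.130e-01] F [ 0.   0.6 -2.1] op 0.649 shift cm [-2.000e-02 -1.000e-02  1.083e+01] ('turn', np.float64(0.001))
side mat ([608.19, -284.45, 1.36], np.float64(11.6), 688)
top mat ([608.63, -288.39, -0.2], np.float64(33.8), 1553)
```

View pics/side6.png

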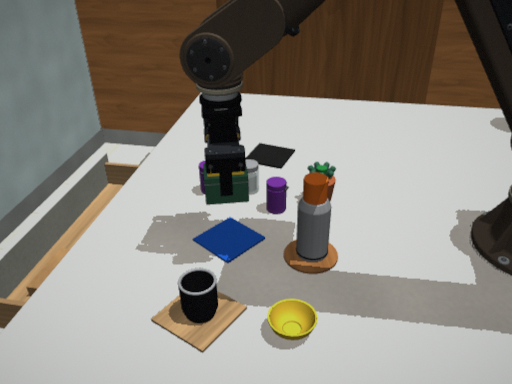

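```bash
python3 -m inch '{"hand":[0,0,0,0,0,0,0,0],"delta_pos":[[0,0,2.5],[0,0,2.5],[0,0,2.5],[0,0,1.5],[0,0,1],[0,0,0.5],[0,0,0.4],[0,0,0]],"turn":[0,0,0,0,0,0,0,0]}'
```

```text
t: 14.35
eef_pos: [626.8, 97.0, 105.4]
tcp_rot: [3.141, -0.0, 0.312]
ft_force: [0.5, -0.1, -1.2]
opening: 0.649
```

```bash
python3 -m inch '{"hand":[0,0,1,1,1,1,1,1,1,1,1,1],"delta_pos":[[0,0,0.06],[0,0,0],[0,0,0],[0,0,0],[0,0,0],[0,0,0],[0,0,-1.5],[0,0,-3],[0,0,-4],[0,0,-4],[0,0,-4],[0,0,0]],"turn":[0,0,0,0,0,0,0,0,0,0,0,0]}'; python3 - <<'E'
from fit import *
to(448.8,111.6,290,.312)
p,d=viewer.read_camera('wrist'); cv2.imwrite(f'pics/wrist7.png',p)
p,d=viewer.read_camera('side'); cv2.imwrite(f'pics/side7.png',p)
E
```

```text
t: 15.55
eef_pos: [627.9, 97.2, 276.5]
tcp_rot: [3.139, -0.009, 0.312]
ft_force: [0.9, -0.0, 0.7]
opening: 1.005
t 15.55 pos [627.9  97.2 276.5] rot [ 3.139 -0.009  0.312] F [ 0.9 -0.   0.7] op 1.005 shift cm [-16.59  -6.86  -1.53] ('turn', np.float64(-0.0))
```

View pics/wrist7.png

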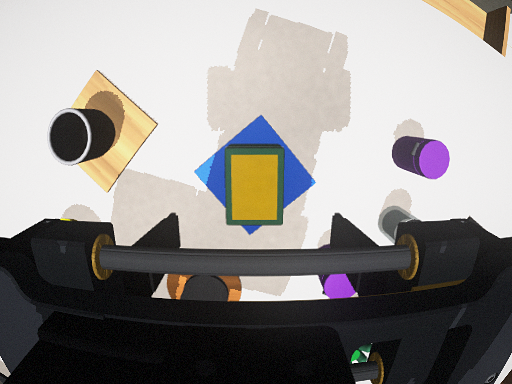

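View pics/side7.png

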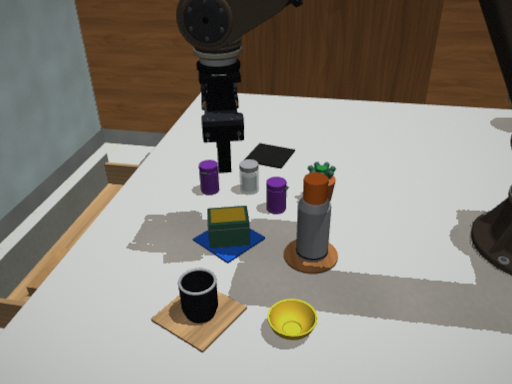

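```bash
python3 -m inch '{"hand":[1,1,1,1,1,1,1,1,1,1],"delta_pos":[[0,0,-1],[-2.07,-0.87,0],[-2.07,-0.87,0],[-2.07,-0.87,0],[-2.07,-0.87,0],[-2.07,-0.87,0],[-2.07,-0.87,0],[-2.07,-0.87,0],[-2.07,-0.87,0],[0,0,0]],"turn":[0,0,0,0,0,0,0,0,0,0]}'; python3 - <<'E'
from fit import *
to(448.8,112.2,216,.312)
p,d=viewer.read_camera('wrist'); cv2.imwrite(f'pics/wrist8.png',p)
E
```

```text
t: 16.65
eef_pos: [445.5, 112.7, 279.4]
tcp_rot: [-3.141, 0.002, 0.312]
ft_force: [-0.3, -0.4, -1.0]
opening: 1.002
t 16.65 pos [445.5 112.7 279.4] rot [-3.141e+00  2.000e-03  3.120e-01] F [-0.3 -0.4 -1. ] op 1.002 shift cm [0.31 0.15 6.34] ('turn', np.float64(0.0))
```

View pics/wrist8.png

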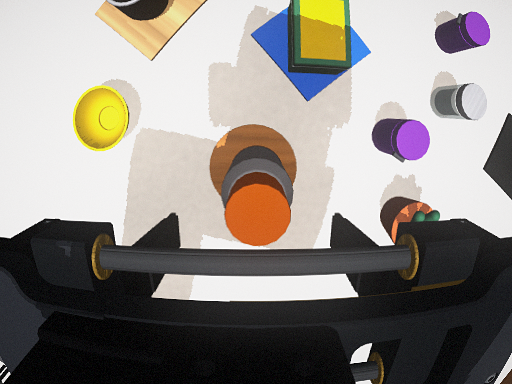

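The orange cap is centred at (257,214), midway between the fingers. Gripping it.

```bash
python3 -m inch '{"hand":[1,1,1,1,1,0,0,0,0,0,0,0,0,0],"delta_pos":[[0.3,0.1,1.5],[0,0,2],[0,0,1.8],[0,0,1],[0,0,0],[0,0,0],[0,0,0],[0,0,0],[0,0,0],[0,0,0],[0,0,0],[0,0,0],[0,0,0],[0,0,0]],"turn":[0,0,0,0,0,0,0,0,0,0,0,0,0,0]}'; python3 - <<'E'
from fit import *
to(608.4,-286.5,320,.312)
E
```

```text
t: 18.1
eef_pos: [450.9, 112.5, 216.7]
tcp_rot: [3.141, -0.0, 0.312]
ft_force: [-0.6, 0.5, 1.0]
opening: 0.48
t 18.1 pos [450.9 112.5 216.7] rot [ 3.141 -0.     0.312] F [-0.6  0.5  1. ] op 0.48 shift cm [  2.75  42.81 -10.33] ('turn', np.float64(-0.0))
```

```bash
python3 -m inch '{"hand":[0,0,0,0,0,0,0,0,0],"delta_pos":[[0,0,-0.5],[0,0,-1.5],[0,0,-2],[0,0,-2],[0,0,-2],[0,0,-2],[0,0,-1],[0,0,0],[0,0,0]],"turn":[0,0,0,0,0,0,0,0,0]}'; python3 - <<'E'
from fit import *
to(608.4,-286.5,320,.312)
p,d=viewer.read_camera('side'); cv2.imwrite(f'pics/side9.png',p)
M,tall=masks("side",cloud("side",d),p); print("coaster side",fit(plane("side",6),M["coaster"],tall,(450,118),110,'circ'))
E
```

```text
t: 19.0
eef_pos: [450.6, 112.5, 325.9]
tcp_rot: [-3.141, 0.001, 0.312]
ft_force: [-0.8, -1.0, -4.6]
opening: 0.481
t 19.0 pos [450.6 112.5 325.9] rot [-3.141e+00  1.000e-03  3.120e-01] F [-0.8 -1.  -4.6] op 0.481 shift cm [ 2.78 42.81  0.58] ('turn', np.float64(-0.0))
coaster side ([449.63, 120.76, 0.01], np.float64(32.1), 1395)
```

View pics/side9.png

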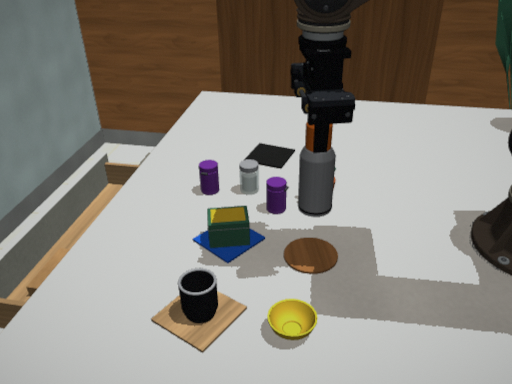

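The flask hangs upright. I carry it over with a soft start and stop: 42.8 cm in y and 2.78 cm in x.

```bash
python3 -m inch '{"hand":[0,0,0,0,0,0,0,0,0,0,0,0,0,0,0,0,0,0,0,0],"delta_pos":[[0.07,1,0],[0.13,2,0],[0.2,3,0],[0.2,3,0],[0.2,3,0],[0.2,3,0],[0.2,3,0],[0.2,3,0],[0.2,3,0],[0.2,3,0],[0.2,3,0],[0.2,3,0],[0.2,3,0],[0.2,3,0],[0.2,2,0],[0.15,1,0],[0.15,0.8,0],[0,0,0],[0,0,0],[0,0,0]],"turn":[0,0,0,0,0,0,0,0,0,0,0,0,0,0,0,0,0,0,0,0]}'; python3 - <<'E'
from fit import *
to(608.4,-286.5,216.7,.312)
p,d=viewer.read_camera('side'); cv2.imwrite(f'pics/side10.png',p)
p,d=viewer.read_camera('top'); cv2.imwrite(f'pics/top10.png',p)
M,tall=masks("top",cloud("top",d),p); print("coaster top",fit(plane("top",6),M["coaster"],tall,(450,118),110,'circ'))
E
```

```text
t: 21.05
eef_pos: [611.6, -284.6, 326.8]
tcp_rot: [-3.142, -0.0, 0.313]
ft_force: [0.5, 1.1, -3.5]
opening: 0.479
t 21.05 pos [ 611.6 -284.6  326.8] rot [-3.142 -0.     0.313] F [ 0.5  1.1 -3.5] op 0.479 shift cm [-0.36  0.09 11.01] ('turn', np.float64(0.001))
coaster top ([449.33, 117.83, 0.1], np.float64(46.9), 1221)
```

View pics/side10.png

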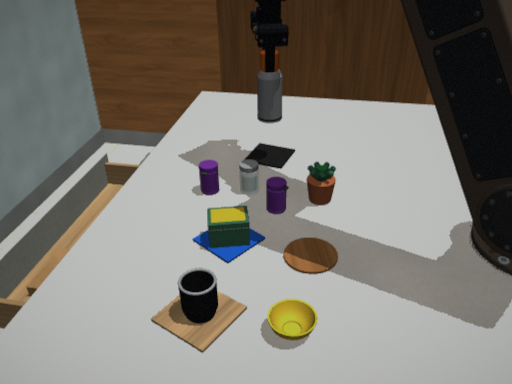

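```bash
python3 -m inch '{"hand":[0,0,0,0,0,0,0,0,0],"delta_pos":[[-0.36,0.1,1],[0,0,2],[0,0,2],[0,0,2],[0,0,2],[0,0,1],[0,0,0.6],[0,0,0.3],[0,0,0]],"turn":[0,0,0,0,0,0,0,0,0]}'
```

```text
t: 22.05
eef_pos: [608.7, -287.5, 217.9]
tcp_rot: [3.141, -0.0, 0.312]
ft_force: [0.2, 0.5, -4.0]
opening: 0.48
```

```bash
python3 -m inch '{"hand":[0,0,0],"delta_pos":[[0,0,0.1],[0,0,0.04],[0,0,0]],"turn":[0,0,0]}'
```

```text
t: 22.35
eef_pos: [608.7, -287.5, 216.8]
tcp_rot: [3.141, -0.001, 0.312]
ft_force: [1.0, -0.2, -1.8]
opening: 0.479
```

```bash
python3 -m inch '{"hand":[0,0,1,1,1,1,1,1,1,1,1],"delta_pos":[[0,0,0.05],[0,0,0],[0,0,0],[0,0,0],[0,0,0],[0,0,0],[0,0,-1.5],[0,0,-3],[0,0,-3],[0,0,-1],[0,0,0]],"turn":[0,0,0,0,0,0,0,0,0,0,0]}'; python3 - <<'E'
from fit import *
to(624,314.8,300,.312)
for c in ['side','wrist','top']:
  p,d=viewer.read_camera(c); cv2.imwrite(f'pics/{c}11.png',p)
E
```

```text
t: 23.45
eef_pos: [608.8, -287.5, 302.8]
tcp_rot: [3.139, -0.002, 0.312]
ft_force: [0.8, 0.6, -0.5]
opening: 0.999
t 23.45 pos [ 608.8 -287.5  302.8] rot [ 3.139e+00 -2.000e-03  3.120e-01] F [ 0.8  0.6 -0.5] op 0.999 shift cm [ 19.93 -56.86   0.18] ('turn', np.float64(-0.0))
```

View pics/side11.png

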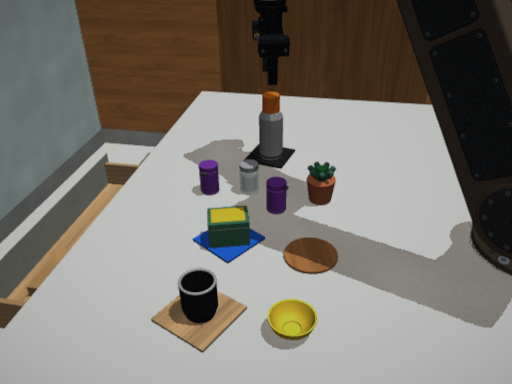

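View pics/wrist11.png

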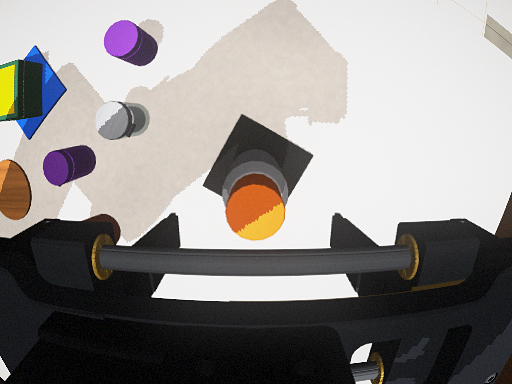

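The flask stands upright on the mat. Next the cup, 19.9 and -56.9 cm away.

```bash
python3 -m inch '{"hand":[1,1,1,1,1,1,1,1,1,1,1,1,1,1,1,1,1,1,1],"delta_pos":[[1.33,-3.79,0],[1.33,-3.79,0],[1.33,-3.79,0],[1.33,-3.79,0],[1.33,-3.79,0],[1.33,-3.79,0],[1.33,-3.79,0],[1.33,-3.79,0],[1.33,-3.79,0],[1.33,-3.79,0],[1.33,-3.79,0],[1.33,-3.79,0],[1.33,-3.79,0],[1.33,-3.79,0],[1.33,-3.79,0],[0,0,3],[0,0,4],[0,0,2],[0,0,0]],"turn":[0,0,0,0,0,0,0,0,0,0,0,0,0,0,0,0,0,0,0]}'; python3 - <<'E'
from fit import *
to(624,314.5,118,.312)
for c in ['wrist']:
  p,d=viewer.read_camera(c); cv2.imwrite(f'pics/{c}12.png',p)
E
```

```text
t: 25.5
eef_pos: [622.8, 314.5, 206.0]
tcp_rot: [3.141, 0.008, 0.312]
ft_force: [0.3, -0.9, 0.7]
opening: 1.002
t 25.5 pos [622.8 314.5 206. ] rot [3.141 0.008 0.312] F [ 0.3 -0.9  0.7] op 1.002 shift cm [0.19 0.03 8.8 ] ('turn', np.float64(-0.0))
```

View pics/wrist12.png

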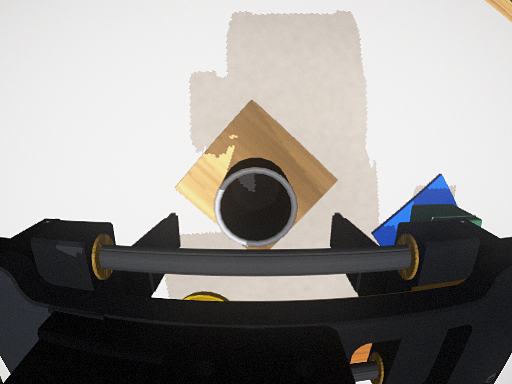

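```bash
python3 -m inch '{"hand":[1,1,1,1,1,1,0,0,0,0,0,0,0],"delta_pos":[[0.05,0,2],[0,0,2],[0,0,2],[0,0,1.5],[0,0,1.1],[0,0,0],[0,0,0],[0,0,0],[0,0,0],[0,0,0],[0,0,0],[0,0,0],[0,0,0]],"turn":[0,0,0,0,0,0,0,0,0,0,0,0,0]}'; python3 - <<'E'
from fit import *
to(449.5,119.2,180,.312)
E
```

```text
t: 26.85
eef_pos: [624.7, 315.0, 125.2]
tcp_rot: [3.141, -0.001, 0.312]
ft_force: [-0.7, -1.5, 5.0]
opening: 0.67
t 26.85 pos [624.7 315.  125.2] rot [ 3.141e+00 -1.000e-03  3.120e-01] F [-0.7 -1.5  5. ] op 0.67 shift cm [-22.68  13.26  -5.5 ] ('turn', np.float64(-0.0))
```

```bash
python3 -m inch '{"hand":[0,0,0,0,0,0,0,0,0,0,0,0,0,0,0,0,0],"delta_pos":[[0,0,-1],[0,0,-3],[0,0,-3],[-1.3,0.8,0],[-2.2,1.3,0],[-2.6,1.5,0],[-2.6,1.5,0],[-2.6,1.5,0],[-2.6,1.5,0],[-2.6,1.5,0],[-2.6,1.5,0],[-2,1.2,0],[-1.58,0.96,0],[0,0,2],[0,0,0],[0,0,0],[0,0,0]],"turn":[0,0,0,0,0,0,0,0,0,0,0,0,0,0,0,0,0]}'; python3 - <<'E'
from fit import *
to(449.5,119.2,125.2,.312)
for c in ['wrist','side']:
  p,d=viewer.read_camera(c); cv2.imwrite(f'pics/{c}13.png',p)
E
```

```text
t: 28.55
eef_pos: [449.8, 119.5, 175.3]
tcp_rot: [3.141, -0.001, 0.312]
ft_force: [-0.3, -0.1, -1.8]
opening: 0.671
t 28.55 pos [449.8 119.5 175.3] rot [ 3.141e+00 -1.000e-03  3.120e-01] F [-0.3 -0.1 -1.8] op 0.671 shift cm [-0.04  0.02  5.01] ('turn', np.float64(0.0))
```

View pics/side13.png

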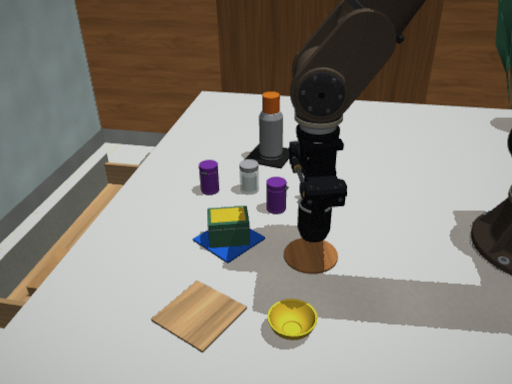

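The cup hangs over the coaster, so I lower it.

```bash
python3 -m inch '{"hand":[0,0,0,0,0,0,0,0],"delta_pos":[[0,0,1.5],[0,0,1.5],[0,0,1],[0,0,0.5],[0,0,0.4],[0,0,0.1],[0,0,0.05],[0,0,0]],"turn":[0,0,0,0,0,0,0,0]}'
```

```text
t: 29.45
eef_pos: [449.4, 119.3, 125.1]
tcp_rot: [3.141, -0.001, 0.312]
ft_force: [-1.5, 0.2, 7.5]
opening: 0.673
```

```bash
python3 -m inch '{"hand":[1,1,1,1,1,1,1,1,1,1],"delta_pos":[[0,0,0],[0,0,0],[0,0,0],[0,0,0],[0,0,-1.5],[0,0,-3],[0,0,-4],[0,0,-3.5],[0,0,0],[0,0,0]],"turn":[0,0,0,0,0,0,0,0,0,0]}'; python3 - <<'E'
from fit import *
to(626.7,-106.5,245,1.22)
for c in ['wrist','side']:
  p,d=viewer.read_camera(c); cv2.imwrite(f'pics/{c}14.png',p)
E
```

```text
t: 30.45
eef_pos: [449.3, 119.3, 244.4]
tcp_rot: [3.141, -0.001, 0.312]
ft_force: [-0.5, 1.0, -0.4]
opening: 1.002
t 30.45 pos [449.3 119.3 244.4] rot [ 3.141e+00 -1.000e-03  3.120e-01] F [-0.5  1.  -0.4] op 1.002 shift cm [ 9.96 26.93 -0.03] ('turn', np.float64(-0.908))
```

View pics/side14.png

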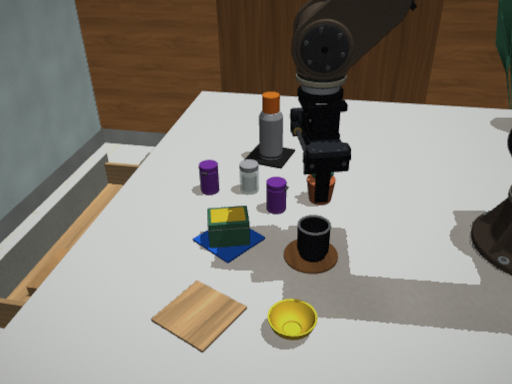

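View pics/wrist14.png

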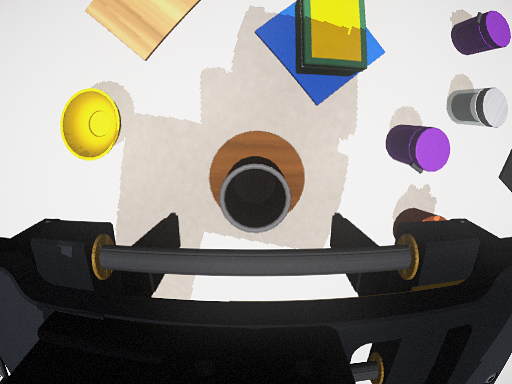

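The cup is on the coaster. Moving above the jar, then turning by -0.908.

```bash
python3 -m inch '{"hand":[1,1,1,1,1,1,1,1,1,1,1,1,1,1,1,1,1],"delta_pos":[[1.25,3.37,0],[1.25,3.37,0],[1.25,3.37,0],[1.25,3.37,0],[1.25,3.37,0],[1.25,3.37,0],[1.25,3.37,0],[1.25,3.37,0],[0,0,0],[0,0,0],[0,0,0],[0,0,0],[0,0,0],[0,0,0],[0,0,0],[0,0,0],[0,0,0]],"turn":[0,0,0,0,0,0,0,0,-0.13,-0.13,-0.13,-0.13,-0.13,-0.13,-0.13,0,0]}'; python3 - <<'E'
from fit import *
to(626.7,-106.5,200,1.22)
for c in ['wrist','top']:
  p,d=viewer.read_camera(c); cv2.imwrite(f'pics/{c}15.png',p)
E
```

```text
t: 32.25
eef_pos: [627.1, -106.7, 242.9]
tcp_rot: [-3.14, 0.0, 1.218]
ft_force: [0.5, -0.1, -0.3]
opening: 1.0
t 32.25 pos [ 627.1 -106.7  242.9] rot [-3.14   0.     1.218] F [ 0.5 -0.1 -0.3] op 1.0 shift cm [ 0.   -0.03  4.29] ('turn', np.float64(-0.002))
```

View pics/wrist15.png

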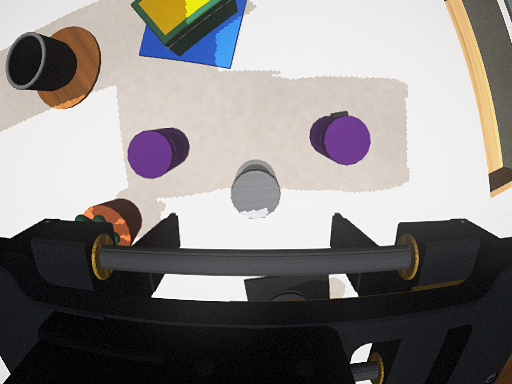

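The jar is centred at (256,192) with its hinge at right angles to the jaws, and the purple jars are clear of the fingers. Descending.

```bash
python3 -m inch '{"hand":[1,1,1,1,1,1,1,1,0,0,0,0,0,0,0,0],"delta_pos":[[0,0,2],[0,0,3],[0,0,3],[0,0,3],[0,0,2],[0,0,1.2],[0,0,0],[0,0,0],[0,0,0],[0,0,0],[0,0,0],[0,0,0],[0,0,0],[0,0,0],[0,0,0],[0,0,0]],"turn":[0,0,0,0,0,0,0,0,0,0,0,0,0,0,0,0]}'; python3 - <<'E'
from fit import *
to(626.7,-106.5,200,1.22)
for c in ['wrist','side']:
  p,d=viewer.read_camera(c); cv2.imwrite(f'pics/{c}16.png',p)
E
```

```text
t: 33.95
eef_pos: [627.2, -106.7, 102.2]
tcp_rot: [3.142, 0.0, 1.222]
ft_force: [-0.3, 0.4, -0.4]
opening: 0.481
t 33.95 pos [ 627.2 -106.7  102.2] rot [3.142 0.    1.222] F [-0.3  0.4 -0.4] op 0.481 shift cm [-0.   -0.06 -9.78] ('turn', np.float64(0.002))
```

View pics/side16.png

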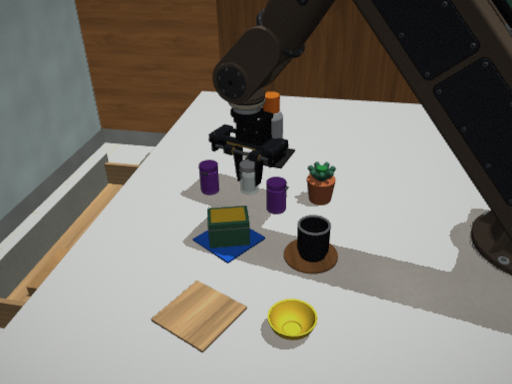

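```bash
python3 -m inch '{"hand":[0,0,0,0,0,0,0,0],"delta_pos":[[0,0,-1],[0,0,-3],[0,0,-3],[0,0,-3],[0,0,-3],[0,0,0],[0,0,0],[0,0,0]],"turn":[0,0,0,0,0,0,0,0]}'; python3 - <<'E'
from fit import *
for cam in ['top','side']:
  p,d=viewer.read_camera(cam); cv2.imwrite(f'pics/{cam}17.png',p)
  X=cloud(cam,d); z=X[...,2]
  m=(z>60)&(z<74)&(abs(X[...,0]-627)<75)&(abs(X[...,1]-97)<75)
  c=comp(m)[0]; q=X[c][:,:2].astype(np.float32); print(cam,"tin",cv2.minAreaRect(q),q.mean(0),z[c].mean())
  m=(z>130)&(z<230)&(abs(X[...,0]-627)<60)&(abs(X[...,1]+107)<60)
to(626.5,97,180,1.22)
E
```

```text
t: 34.85
eef_pos: [626.7, -106.6, 231.0]
tcp_rot: [-3.14, 0.0, 1.222]
ft_force: [-0.3, -0.6, -1.9]
opening: 0.476
top tin ((625.8894653320312, 96.48361206054688), (84.30052185058594, 61.77412414550781), 18.034345626831055) [625.6341   96.61615] 65.9859203412298
side tin ((626.3814697265625, 98.56561279296875), (84.10579681396484, 67.26661682128906), 18.384428024291992) [625.28564 102.60333] 65.26878732959669
t 34.95 pos [ 626.8 -106.6  230.9] rot [-3.139  0.     1.222] F [-0.4 -0.6 -2.8] op 0.481 shift cm [19.12 -6.98  5.1 ] ('turn', np.float64(0.002))
```

View pics/top17.png

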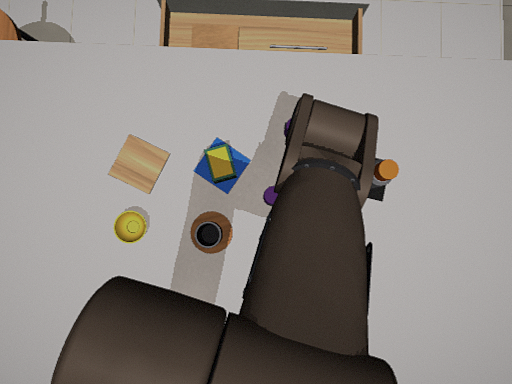

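View pics/side17.png

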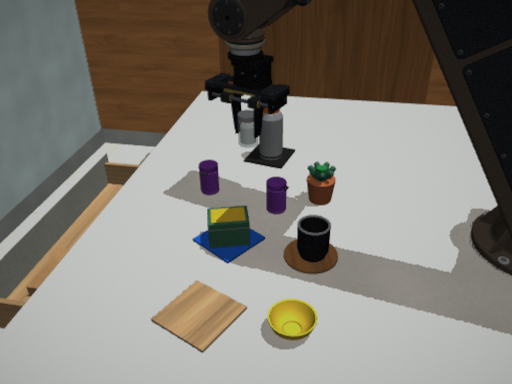

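```bash
python3 -m inch '{"hand":[0,0,0,0,0,0,0,0,0,0,0,0,0],"delta_pos":[[1,-0.4,0],[2,-0.7,0],[2.5,-0.9,0],[2.5,-0.9,0],[2.5,-0.9,0],[2.5,-0.9,0],[2.5,-0.9,0],[2,-0.7,0],[1.6,-0.65,0],[0,0,2],[0,0,2],[0,0,0],[0,0,0]],"turn":[0,0,0,0,0,0,0,0,0,0,0,0,0]}'; python3 - <<'E'
from fit import *
to(626.2,97,168.4,1.22)
for c in ['wrist','side']:
  p,d=viewer.read_camera(c); cv2.imwrite(f'pics/{c}18.png',p)
E
```

```text
t: 36.25
eef_pos: [627.3, 96.8, 192.2]
tcp_rot: [-3.141, 0.0, 1.222]
ft_force: [-0.5, 0.3, -1.7]
opening: 0.481
t 36.25 pos [627.3  96.8 192.2] rot [-3.141  0.     1.222] F [-0.5  0.3 -1.7] op 0.481 shift cm [-0.01 -0.11  2.38] ('turn', np.float64(0.002))
```

View pics/side18.png

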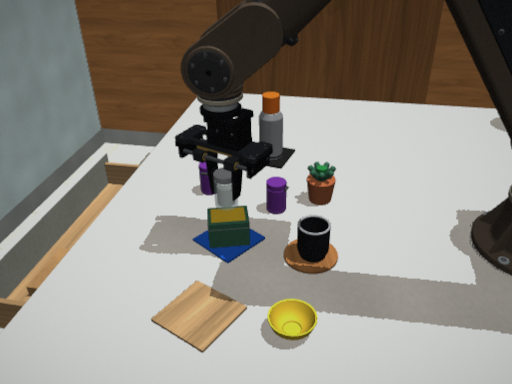

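View pics/wrist18.png

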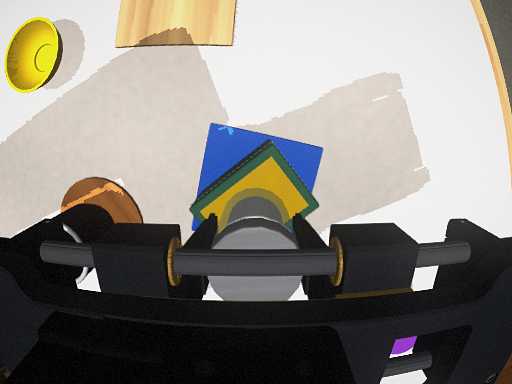

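The jar is over the tin. Lowering it gently.

```bash
python3 -m inch '{"hand":[0,0,0,0,0],"delta_pos":[[0,-0.1,1],[0,0,0.8],[0,0,0.4],[0,0,0.1],[0,0,0]],"turn":[0,0,0,0,0]}'
```

```text
t: 36.85
eef_pos: [626.3, 96.9, 169.0]
tcp_rot: [-3.141, 0.0, 1.222]
ft_force: [-0.5, -0.6, -1.2]
opening: 0.478
```

```bash
python3 -m inch '{"hand":[0,0],"delta_pos":[[0,0,0.08],[0,0,0]],"turn":[0,0]}'
```

```text
t: 37.05
eef_pos: [626.4, 96.9, 168.6]
tcp_rot: [3.141, -0.0, 1.222]
ft_force: [-0.5, 0.1, -2.2]
opening: 0.478
```

```bash
python3 -m inch '{"hand":[0,0,0],"delta_pos":[[0,0,0.06],[0,0,0],[0,0,0]],"turn":[0,0,0]}'
```

```text
t: 37.35
eef_pos: [626.4, 96.9, 168.2]
tcp_rot: [3.141, -0.0, 1.222]
ft_force: [-1.3, -0.5, 3.2]
opening: 0.484
```

Contact. Releasing and backing straight up.

```bash
python3 -m inch '{"hand":[1,1,1,1,1,1,1,1,1,1],"delta_pos":[[0,0,0],[0,0,0],[0,0,0],[0,0,0],[0,0,-1],[0,0,-2],[0,0,-4],[0,0,-4],[0,0,-4],[0,0,0]],"turn":[0,0,0,0,0,0,0,0,0,0]}';  python3 -m inch '{"hand":[1,1,1,1,1,1,1,1,1],"delta_pos":[[0,3.5,0],[0,3.5,0],[0,3.5,0],[0,3.5,0],[0,0,0],[0,0,0],[0,0,0],[0,0,0],[0,0,0]],"turn":[0,0,0,0,0,0,0,0,0]}'; python3 - <<'E'
from fit import *
to(626.2,97,168.4,1.22)
for c in ['wrist','side','top']:
  p,d=viewer.read_camera(c); cv2.imwrite(f'pics/{c}19.png',p)
E
```

```text
t: 38.35
eef_pos: [627.3, 97.1, 324.3]
tcp_rot: [3.133, -0.004, 1.222]
ft_force: [1.1, -0.4, -0.2]
opening: 0.998
t: 39.25
eef_pos: [757.4, 49.5, 318.5]
tcp_rot: [3.141, -0.0, 1.222]
ft_force: [0.7, -0.4, 0.7]
opening: 0.998
t 39.25 pos [757.4  49.5 318.5] rot [ 3.141 -0.     1.222] F [ 0.7 -0.4  0.7] op 0.998 shift cm [ -0.02 -13.96  15.  ] ('turn', np.float64(0.002))
```

View pics/side19.png

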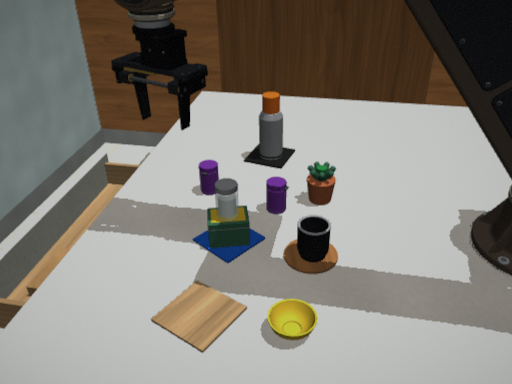

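View pics/top19.png

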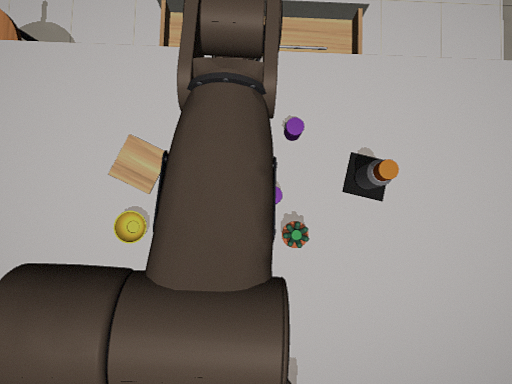

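```bash
python3 -m inch '{"hand":[1,1,1,1,1,1,1,1,1,1,1,1,1,1,1,1,1],"delta_pos":[[-3.63,-0.85,0],[-3.63,-0.85,0],[-3.63,-0.85,0],[-3.63,-0.85,0],[-3.63,-0.85,0],[-3.63,-0.85,0],[-3.63,-0.85,0],[-3.63,-0.85,0],[-3.63,-0.85,0],[-3.63,-0.85,0],[-3.63,-0.85,0],[-3.63,-0.85,0],[-3.63,-0.85,0],[-3.63,-0.85,0],[-3.63,-0.85,0],[0,0,0],[0,0,0]],"turn":[0,0,0,0,0,0,0,0,0,0,0,0,0,0,0,0,0]}'; python3 - <<'E'
from fit import *
to(626.2,97,168.4,1.22)
for cam in ['side','top']:
  p,d=viewer.read_camera(cam); cv2.imwrite(f'pics/{cam}20.png',p)
  X=cloud(cam,d); z=X[...,2]; M,tall=masks(cam,X,p)
  for n,c0,zr in [('cup',(449,119),(74,92)),('flask',(609,-287),(172,190)),('jar',(626,97),(133,150)),('tin',(626,97),(60,72)),('plant',(452,-95),(60,100)),('bowl',(459,320),(30,45))]:
    m=(z>zr[0])&(z<zr[1])&(np.hypot(X[...,0]-c0[0],X[...,1]-c0[1])<60)
    q=X[m][:,:2].astype(np.float32); (r,rr)=cv2.minEnclosingCircle(q)
    print(cam,n,len(q),"circ",np.round(r,1),round(rr,1),"rect",np.round(cv2.minAreaRect(q)[0],1),np.round(cv2.minAreaRect(q)[1],0))
  W=plane(cam,6)
  for n,c0,s,k in [("tile",(626,97),110,'sq'),("mat",(608,-287),110,'sq'),("coaster",(450,119),110,'circ')]: print(cam,n,fit(W,M[n],tall,c0,s,k))
E
```

```text
t: 41.1
eef_pos: [451.4, -419.3, 317.9]
tcp_rot: [3.142, -0.0, 1.22]
ft_force: [0.3, 1.1, 0.6]
opening: 0.999
t 41.1 pos [ 451.4 -419.3  317.9] rot [ 3.142 -0.     1.22 ] F [0.3 1.1 0.6] op 0.999 shift cm [54.49 -1.32 14.95] ('turn', np.float64(0.0))
side cup 278 circ [447.2 119.8] 34.4 rect [446.2 120.9] [66. 63.]
side flask 139 circ [ 602.5 -285.4] 26.1 rect [ 606.6 -284.7] [45. 46.]
side jar 277 circ [626.3  98.6] 23.4 rect [625.5  99.3] [43. 44.]
side tin 552 circ [626.5  98.4] 50.9 rect [626.   99.5] [84. 66.]
side plant 359 circ [452.3 -91.2] 33.2 rect [450.6 -88.8] [62. 60.]
side bowl 410 circ [460.  321.2] 42.6 rect [458.8 321.5] [82. 83.]
side tile ([625.86, 98.86, 1.0], np.float64(17.0), 642)
side mat ([608.2, -283.71, 1.37], np.float64(12.3), 410)
side coaster ([449.57, 120.63, 0.08], np.float64(24.9), 719)
top cup 163 circ [446.3 118.1] 32.3 rect [447.  117.7] [63. 63.]
top flask 343 circ [ 605.7 -287.7] 22.9 rect [ 605.8 -287.1] [44. 44.]
top jar 309 circ [624.   95.9] 24.4 rect [625.5  95.7] [44. 44.]
top tin 454 circ [625.8  96.4] 50.7 rect [626.3  96.7] [84. 62.]
top plant 419 circ [452.6 -94.9] 32.6 rect [453.1 -93.6] [63. 61.]
top bowl 220 circ [459.1 319.7] 41.4 rect [458.8 319.4] [78. 82.]
top tile ([626.55, 96.32, 1.01], np.float64(58.0), 568)
top mat ([609.07, -289.08, 1.37], np.float64(18.1), 737)
top coaster ([449.66, 118.06, 0.1], np.float64(41.7), 586)
```

View pics/top20.png

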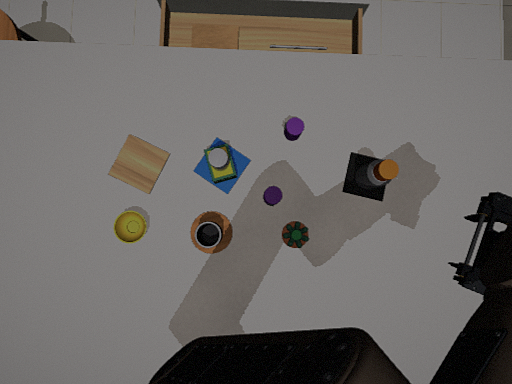

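View pics/side20.png

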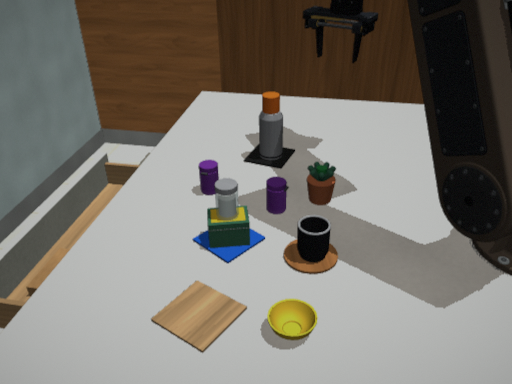

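All measured offsets are within 4 mm and the bystanders have not moved. Handing in.

```bash
python3 -c "
from cell import ticket
print(ticket.job_done())"
```

```text
the job is handed in; nothing more can be done
None
```

The job is done and handed in at about 41 s of the 128 s allowed; no verdict was reported.

I parked the cup on the board, moved the tin to the tile, the flask to the mat and the cup to the coaster, then set the jar on the tin. The tin went underneath because its base is wider. The gripper was open and clear of everything when I handed in.

| Check | Measured offset from centre | Limit |
|---|---|---|
| Cup on coaster | about 3 mm | 15 mm |
| Flask on mat | about 2–4 mm | 15 mm |
| Tin on tile | about 1 mm | 15 mm |
| Jar on tin | about 1–2 mm | 10 mm |

- **Uprightness and bystanders:** everything looked upright in the last pictures. In the top view, the plant and bowl measured within about 2 mm of where they started. The purple look-alikes were not touched.
- **Disagreement:** the top and side cameras differ by 2–5 mm in y (most at the mat), slightly more than the calibration's stated 2 mm. The offsets come from measurements within one camera, so this mostly cancels. In the side view, one of my two fits of the flask's cap was off: its circle was 3 mm too large in radius, so I used the other fit.

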